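# Open the change-parts case by its pop-out T-handle

### The arm

A 6-joint arm with a two-finger parallel gripper is mounted at the origin on the work surface; the furniture and walls round the work are solid. World frame = base frame: x ahead of the robot, y to its left, z up, the work surface at z = 0. Lengths are in m, angles in rad, forces in N, time in s.
With the tool pointing down it reaches from about 0.35 to 0.875 m from the base axis. Payload 4.2 kg.
Tool frame: the origin (TCP) lies on the centre line of the jaws, within the pads' length; the fingertips stand 8 mm ahead of it and the grasp point (between the pads) lies 11 mm behind it; z points along the fingers, y is the line along which they close (so a half turn about z gives the same grasp; the last joint's range is limited). The gripper opens to 87 mm and grips with 3 to 60 N. Pads are 19 mm wide; open, the fingers measure 117 mm over their backs; the gripper's body (75 mm by 190 mm) begins 51 mm behind the grasp point.
Start: joints at [-1.09, 0.385, 0.008, 0, -1.194, -0.259], TCP at [0.138, -0.61, 0.231] pointing down, gripper open.
Joint ranges: [-3.14, 3.14], [-1.21, 2.06], [-1.07, 1.41], [-3.16, 2.05], [-2.99, -0.16], [-3.1, 3.1]. Speed limits (rad/s): [2.79, 2.79, 3.14, 3.14, 3.14, 3.14].

### API

Orientations are given as a unit quaternion [w, x, y, z].
In Python, from plant import arm, eyes gives the robot as it stands.
- The arm moves only by the tool send_rows, never from a script. Its argument "motion" is a list that holds one entry, the list of rows, each a list of 4 numbers: the shift along the tool's x, y, z in cm, then the turn about the tool's z in degrees. A call has 1 to 8 rows; each row shifts and turns the commanded pose from where the row before left it, along the tool's axes as they then stand; what a row does not reach is not made up. A row lasts 1/8 s, in which the tool goes at most 62.5 mm and 10.7 degrees, less where a joint would pass 70% of its speed; a pose out of reach is approached as far as the arm can. A call is refused whole if a number of a shift passes 6.25 or a number of a turn 10.7, either way. A call with a gripper value outside its range is refused whole. "fingers" is the opening in per cent of the stroke, from 0 (shut) to 100 (fully open), set as the call begins (left out, the last holds). The fingers move at their own pace and stop on an object; "grip_force" is the grip in N (left out, the last holds). Time passes only in rows, so rows that do not move let the fingers close. It gives the time, the measured TCP pose, the force, the opening and the grip force at its end, in the units of the state.
- arm.observe(): the state, without advancing time (a new reading comes with each control period).
- eyes.get_image(name): name is "scene" or "top"; returns a dict with "frame" (400x640x3 uint8, red, green, blue), "fx", "fy", "cx", "cy" (pixels), "R" (3x3) and "t" (3): a world point X has camera coordinates R X + t. Camera axes: x right, y down, z forward; pixel columns grow to the right and rows downward; lengths in m; the calibration is good to about 2 mm. A picture is of the moment at which its call begins. There is no depth.
- arm.sign_off(): hands the job in; it is judged then, once.
The state is a dict: "t": time; "joint_pos": joint angles; "qvel": joint speeds; "effort": joint torques, N m; "ee_pos": TCP position; "tool_rot": TCP orientation; "contact_force": force on the tool from outside, world axes, zero at the start; "ft_torque": the same for the moment, N m; "width": finger opening in m; "finger_force": force on a finger pad.
Only numpy, scipy, OpenCV 4.12 (cv2) and the standard library are available. Lean on these libraries where they do the work, as an engineer would, in place of code of your own. Each camera call takes 0.05 s, during which the arm holds its last target. There are 200 camera calls.

### The job

Open the blue change-parts case and leave its lid standing fully open by itself: press the red button so that the T-handle pops out, turn the handle anticlockwise until you feel it come up against its stop, then lift the lid by the handle until the gas strut carries it, and let go. Be gentle with the latch: do not force the button once it is fully in, do not force the handle past its stop or pull at the lid before the latch is free, and leave the things round the case where they are.

Things in the scene. Friction and masses are not known exactly. Their poses are not given: they have to be found in the camera images.
- case: dark blue steel case for the cup sealer's change parts, 205 x 265 mm, lid top 105 mm above the table; it does not shift. Origin at the centre of its underside; x points from its front to its hinged back, y along the hinge, z up. The lid turns about a line along the case's y axis at x = +100 mm, z = 82 mm
- latch_face (a point): point on the T-handle's axis at the flat face of the black latch plate (104 x 147 mm) in the lid, 109 mm above the table and 35 mm in front of the case's centre while shut; axes as the case's. The handle lies in a narrow slot along x; the red button stands at y = +50 mm from here
- button_unit: collar of the red push button; origin on the button's axis at the plate's face, z along the axis, out of the lid. Button 22 mm wide, its top 9 to 14 mm above the origin (differs from case to case), collar 2.5 mm. It takes about 2 N to start and 5 N fully in; the handle is let go after about 4 mm, the button comes up hard at 6.5 mm; over 22 N damages it
- handle_bar (a point): centre of the T-handle's cross bar, a round steel bar 13 mm thick, 73 mm long, on a central stem 11 mm thick; x along the bar, z along the stem, out of the lid. Pushed in, the bar's top is 1 mm below the plate's face, out of grip; popped out, its axis is 22.5 mm above the face, with free space under it on both sides of the stem
- handle_pop (a joint): travel of the T-handle out of its slot: 0 m pushed in and caught, 0.030 m fully out; a spring holds it out with about 2 N. The handle can turn only when it is out
- handle_turn (a joint): turn of the T-handle: 0 rad along its slot, growing anticlockwise seen from above; stiff, about 0.2 N m, stays where left. A tongue on its shaft leaves the keeper somewhere between 0.7 and 1.25 rad, as the keeper is set, and about 0.1 rad later comes up solid on the keeper's stop lug, 33 mm from the shaft: when the stop is felt the lid is free
- lid (a joint): opening angle of the lid: 0 rad shut, 1.35 rad fully open, its front edge rising. Unlatched it takes about 3 N at the handle to raise; below about 0.25 rad it falls shut, beyond 0.3 rad its gas strut carries it to fully open by itself in about 2 s
- keeper_bracket: bracket with the latch's keeper, out of sight inside the case's front wall; origin on the handle's axis, 48.5 mm above the table; the keeper's setting is not given. Over 18 N between tongue and keeper damages the latch: turning on hard after the stop is felt (0.6 N m beyond the turning friction), or heaving at the lid (25 N or so) while latched
- empty_cups: stack of nested empty clear cups, 102 mm across, 69 mm high; bystander; origin at the centre of its underside
- pen: marker pen with a red cap, 135 mm long, 16 mm thick, lying on the table; bystander; origin at the centre of its underside
- alcohol_spray: spray bottle with a blue head, 275 mm tall; bystander; origin at the centre of its underside

How it is judged:
On the way, in this order (a step that is already met when the one before it is completed fails the run):
1. the T-handle has popped out of its slot, the lid still shut (value of joint handle_pop above 0.026 m and value of joint handle_turn below 0.3 rad and value of joint lid below 0.06 rad), for 0.1 s.
2. the popped-out handle has been turned anticlockwise, the lid still shut (value of joint handle_turn above 0.6 rad and value of joint handle_pop above 0.02 m and value of joint lid below 0.06 rad), for 0.1 s.
At the end, for the whole second after the job is handed in: the lid stands open at its stop (more than 1.25 rad of 1.35) and at rest, with the T-handle out (more than 26 mm of 30) and turned (more than 0.6 rad) (value of joint lid above 1.25 rad and velocity of joint lid between -0.05 and 0.05 rad/s and value of joint handle_pop above 0.026 m and value of joint handle_turn above 0.6 rad); the robot touches nothing.
It fails at once if the push button is forced: more than 22 N on it (contact force between button_unit and the fingers above 22 N or contact force between button_unit and the arm above 22 N).
It fails at once if the latch is strained: more than 18 N between tongue and keeper (handle forced on past its stop, or lid heaved at while latched) (contact force between keeper_bracket and anything else above 18 N).
It fails at once if something standing round the case is shifted by more than 30 mm (distance of any of empty_cups, pen, alcohol_spray from where it was at the start of the episode above 0.03 m).
It also fails if it takes over 67 s, if anything falls off the work surface, if the arm or the gripper's body presses on something with over 40 N, if the wrist force passes 120 N, or if a joint passes its speed limit or range.

## Working session

There is one attempt and no reset: what is moved stays moved. The work goes in short steps, Python scripts to look and compute and a tool call to move; the robot and the scene stay as the last step left them, time stands still between calls to the robot, and variables do not carry over. Pictures are saved under pics/ and viewed, at most 10 in all, crops included, and the job is handed in when it is done.

Besides the shell and the picture viewer there is one more tool, called by a JSON object that holds its "fn" and its "kwargs", one argument or row to a line. send_rows: Moves the arm, as the interface text tells. Its arguments: {"type":"object","properties":{"motion":{"type":"array","items":{"type":"array","items":{"type":"array","items":{"type":"number"}}}},"fingers":{"type":"number"},"grip_force":{"type":"number"}},"required":["motion"]}

```bash
mkdir -p pics
python3 - <<'E'
from plant import arm, eyes
import cv2
for n in("top","scene"):
    d=eyes.get_image(n); cv2.imwrite(f"pics/{n}0.png",d["frame"][:,:,::-1]); print(n,d["fx"],d["fy"],d["cx"],d["cy"],d["R"],d["t"])
print(arm.observe())
E
```

```text
top 382.3047989838259 382.3047989838259 318.2837949458944 206.0750759586986 [[ 0.01386888 -0.99985211  0.01016884]
 [-0.9884384  -0.01524481 -0.15085465]
 [ 0.15098736 -0.00795909 -0.98850365]] [-0.01813818  0.49001325  1.3087397 ]
scene 407.3540810855721 407.3540810855721 319.6101240937485 202.24795761463696 [[-0.60569895 -0.79561188  0.0114246 ]
 [-0.39259715  0.28633377 -0.87400254]
 [ 0.69209556 -0.53386769 -0.48578702]] [0.30777952 0.27219651 0.84165534]
{'t': 0.1, 'joint_pos': array([-1.09037247e+00,  3.85461148e-01,  6.77026460e-03, -4.43200576e-04,
       -1.19401849e+00, -2.58573492e-01]), 'qvel': array([ 4.80521133e-04, -1.35461815e-03,  1.77819850e-03, -7.58479301e-05,
        1.36153910e-03,  1.43803592e-03]), 'effort': array([-2.72134162e-05, -3.91690600e+01,  1.87933767e+01,  4.23192680e+00,
        1.34221319e-02, -7.83059659e-05]), 'ee_pos': array([ 0.13740756, -0.60916755,  0.22958199]), 'tool_rot': array([-1.53370864e-04, -1.10616564e-01,  9.93862676e-01,  9.66356441e-04]), 'contact_force': array([-0.22734065,  0.12019259,  0.62453499]), 'ft_torque': array([-0.0069923 , -0.02232082,  0.00681759]), 'finger_force': 0.0, 'width': 0.08701234033422064}
```

View pics/top0.png

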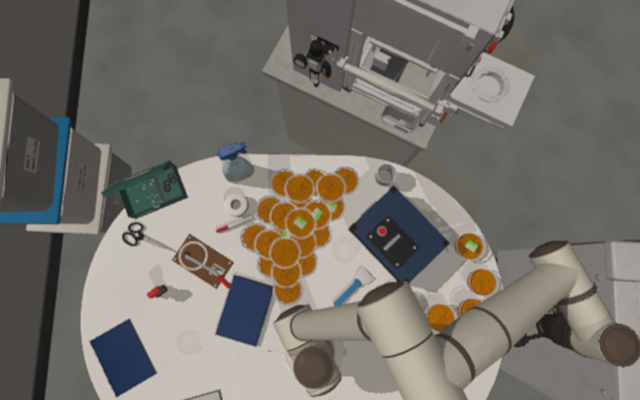

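View pics/scene0.png

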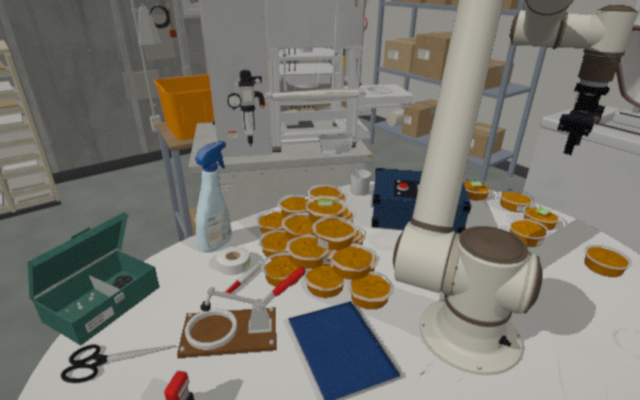

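The top view shows the blue case near (400,235), the red button at (382,231) and the cups and spray well to its left. The arm is clear of the case in the top view. I'll zoom in on the case.

Run:
```python
import cv2,numpy as np
im=cv2.imread("pics/top0.png"); c=im[175:295,335:495]
cv2.imwrite("pics/c0.png",cv2.resize(c,None,fx=5,fy=5,interpolation=cv2.INTER_CUBIC))
h=cv2.cvtColor(im,cv2.COLOR_BGR2HSV)[200:260,350:430]
m=((h[...,0]<8)|(h[...,0]>172))&(h[...,1]>120)&(h[...,2]>90)
r,q=np.nonzero(m);print("red",q.mean()+350,r.mean()+200,len(q))
```

```text
red 382.0 230.5 38
```

View pics/c0.png

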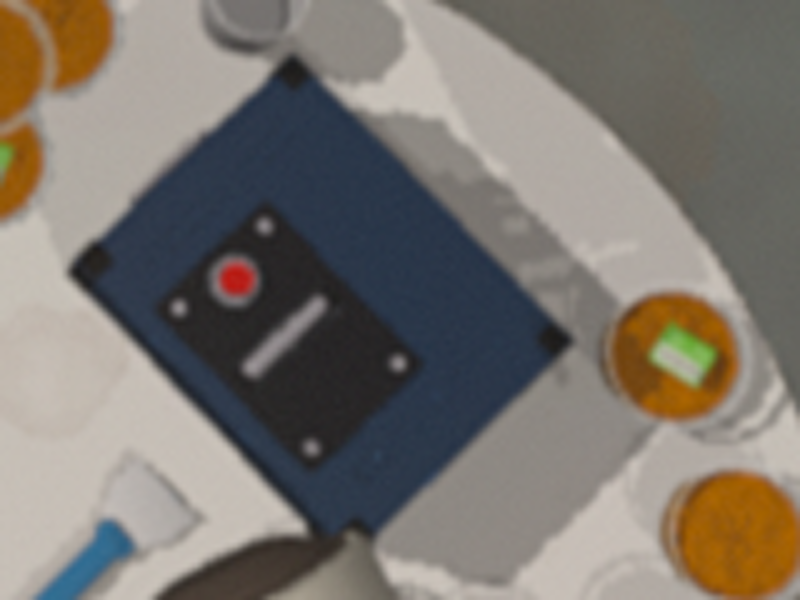

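The crop shows the slot and handle from (250,372) to (320,302), with its centre at (285,337). The button is at (236,280) and the plate screws at (264,226), (179,307), (398,363) and (311,447). The case front faces lower left.

```bash
cat > h.py <<'E'
import numpy as np
from plant import arm, eyes
K=(382.3047989838259,318.2837949458944,206.0750759586986)
R=np.array([[ 0.01386888,-0.99985211,0.01016884],[-0.9884384,-0.01524481,-0.15085465],[0.15098736,-0.00795909,-0.98850365]])
t=np.array([-0.01813818,0.49001325,1.3087397])
def px(u,v,z):
    d=R.T@np.array([(u-K[1])/K[0],(v-K[2])/K[0],1]); C=-R.T@t
    return C+d*(z-C[2])/d[2]
def to_tool(target):
    from scipy.spatial.transform import Rotation as Ro
    s=arm.observe(); q=Ro.from_quat(s["tool_rot"],scalar_first=True)
    return q.inv().apply(np.array(target)-s["ee_pos"])*100
E
python3 - <<'E'
from h import *
f=lambda u,v,z:px(335+(u-2)/5,175+(v-2)/5,z)
P={k:f(u,v,z) for k,u,v,z in[("bar",285,337,.108),("btn",236,280,.121),("s1",264,226,.109),("s2",179,307,.109),("s3",398,363,.109),("s4",311,447,.109),("bA",250,372,.108),("bB",320,302,.108),("c1",297,55,.105),("c2",70,270,.105),("c3",572,342,.105)]}
for k in P:print(k,P[k].round(4))
xd=P["bB"]-P["bA"];print("bar yaw",np.degrees(np.arctan2(xd[1],xd[0])),np.linalg.norm(xd))
for a,b in(("c1","c2"),("c3","c1"),("s1","s3"),("s2","s4"),("s2","s1"),("s4","s3"),("bar","btn")):
    d=P[b]-P[a];print(a,b,np.degrees(np.arctan2(d[1],d[0])),np.linalg.norm(d[:2]))
print("plate c",sum(P[k] for k in("s1","s2","s3","s4"))/4)
from scipy.spatial.transform import Rotation as Ro
print(Ro.from_quat(arm.observe()["tool_rot"],scalar_first=True).as_matrix().round(3))
E
```

```text
bar [ 0.3635 -0.2535  0.108 ]
btn [ 0.3995 -0.2193  0.121 ]
s1 [ 0.4367 -0.2404  0.109 ]
s2 [ 0.3821 -0.1835  0.109 ]
s3 [ 0.3475 -0.3274  0.109 ]
s4 [ 0.2921 -0.2692  0.109 ]
bA [ 0.3402 -0.2301  0.108 ]
bB [ 0.3869 -0.277   0.108 ]
c1 [ 0.5537 -0.265   0.105 ]
c2 [ 0.4059 -0.1119  0.105 ]
c3 [ 0.3631 -0.444   0.105 ]
bar yaw -45.13799578444923 0.06614349260581662
c1 c2 133.99386288070085 0.21282565937679973
c3 c1 43.19952390244527 0.26148485932722
s1 s3 -135.74073727283752 0.12464516307368859
s2 s4 -136.44881972473473 0.12427891238679427
s2 s1 -46.169155623445164 0.07881834961588796
s4 s3 -46.42886747187774 0.08035778743009596
bar btn 43.54518007757909 0.04961953107174718
plate c [ 0.36460451 -0.25512646  0.109     ]
[[-0.976 -0.22  -0.001]
 [-0.22   0.976  0.002]
 [ 0.     0.002 -1.   ]]
```

{"fn": "send_rows", "kwargs": {
  "motion": [
    [[0,0,0,9.8],[0,0,0,9.8],[0,0,0,9.8],[0,0,0,9.8],[0,0,0,9.8],[0,0,0,9.8]]
  ],
  "fingers": 0
}}

```text
t: 0.85
ee_pos: [0.1374, -0.6093, 0.2299]
tool_rot: [-0.0, 0.394, 0.919, 0.001]
contact_force: [-0.2, -0.0, 0.2]
width: 0.0349
finger_force: 0.0
```

{"fn": "send_rows", "kwargs": {
  "motion": [
    [[1.2,5.7,0,0],[1.2,5.7,0,0],[1.2,5.7,0,0],[1.2,5.7,0,0],[1.2,5.7,0,0],[1.2,5.7,0,0],[1.2,5.7,0,0],[1.2,5.7,0,0]]
  ]
}}

```text
t: 1.85
ee_pos: [0.4, -0.2225, 0.2305]
tool_rot: [-0.0, 0.391, 0.92, 0.0]
contact_force: [0.1, -1.4, 0.2]
width: -0.0001
finger_force: 0.0
```

```bash
cat > st.py <<'E'
from h import *
import sys
s=arm.observe();np.set_printoptions(precision=4,suppress=True)
from scipy.spatial.transform import Rotation as Ro
m=Ro.from_quat(s["tool_rot"],scalar_first=True).as_matrix()
print(s["t"],s["ee_pos"],"yaw y",np.degrees(np.arctan2(m[1,1],m[0,1])),"F",s["contact_force"],"T",s["ft_torque"],"w",s["width"],s["finger_force"],"q",s["joint_pos"])
if len(sys.argv)>1:print("tool cm",to_tool([float(a) for a in sys.argv[1:4]]))
E
python3 st.py .400 -.2195 .145
```

```text
1.85 [ 0.4    -0.2225  0.2305] yaw y 43.91346330659276 F [ 0.0854 -1.4441  0.2355] T [-0.0941 -0.1327 -0.0836] w -0.00013575327583505744 0.0 q [-0.1509  0.0964 -0.3813 -0.0001 -1.0931 -2.2242]
tool cm [0.2136 0.2033 8.5483]
```

{"fn": "send_rows", "kwargs": {
  "motion": [
    [[0.05,0,3,0],[0,0,3,0],[0,0,2.5,0],[0,0,0,0],[0,0,0,0]]
  ]
}}

```text
t: 2.48
ee_pos: [0.3997, -0.2242, 0.1464]
tool_rot: [0.001, 0.391, 0.92, -0.0]
contact_force: [0.4, -0.2, -0.5]
width: 0.0003
finger_force: 0.0
```

```bash
python3 st.py .400 -.2195 .131
python3 - <<'E'
from h import *
import cv2
for n in("top","scene"):
    f=eyes.get_image(n)["frame"][:,:,::-1]
    cv2.imwrite(f"pics/{n}1.png",cv2.resize(f[175:275,335:465] if n=="top" else f[130:250,340:500],None,fx=5,fy=5,interpolation=cv2.INTER_CUBIC))
E
```

```text
2.475 [ 0.3997 -0.2242  0.1464] yaw y 43.918791571118575 F [ 0.4325 -0.1843 -0.461 ] T [-0.1012 -0.0322 -0.0411] w 0.00033924920946649495 0.0 q [-0.1547  0.1881 -0.5089  0.0005 -0.8725 -2.2207]
tool cm [0.3172 0.3439 1.5359]
```

View pics/scene1.png

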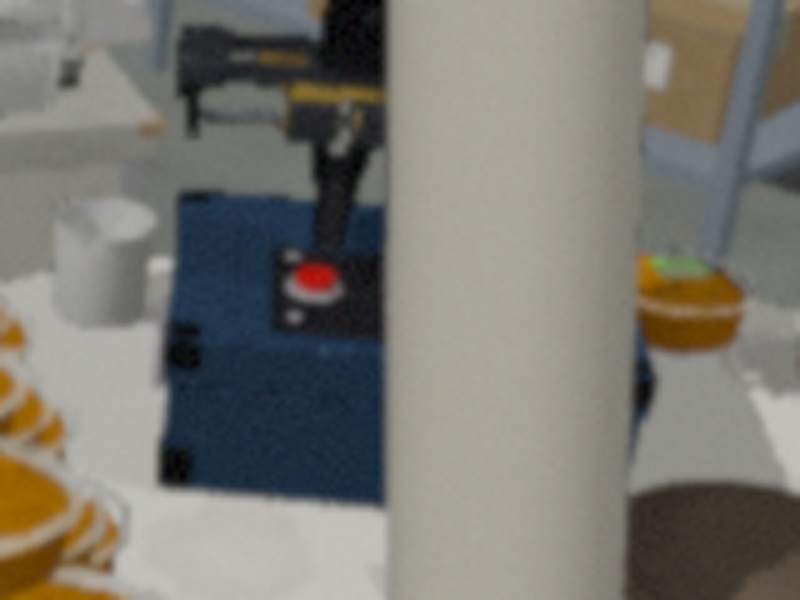

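The scene crop shows the closed fingertips at (330,245), just above the red button at (316,275), with the plate to the right of it. I'll correct sideways by about 4 mm and come down.

{"fn": "send_rows", "kwargs": {
  "motion": [
    [[0.3,0.35,0,0],[0,0,0.6,0],[0,0,0.5,0],[0,0,0,0],[0,0,0,0]]
  ]
}}

```text
t: 3.2
ee_pos: [0.3996, -0.2194, 0.1345]
tool_rot: [-0.0, 0.391, 0.92, -0.0]
contact_force: [-0.1, 0.4, 1.3]
width: 0.0003
finger_force: 0.0
```

{"fn": "send_rows", "kwargs": {
  "motion": [
    [[0,0,0.1,0],[0,0,0.1,0],[0,0,0.1,0],[0,0,0.1,0],[0,0,0,0],[0,0,0,0]]
  ]
}}

```text
t: 3.95
ee_pos: [0.3996, -0.2193, 0.1306]
tool_rot: [0.0, 0.391, 0.92, 0.0]
contact_force: [-0.4, 0.7, -0.3]
width: 0.0
finger_force: 0.0
```

{"fn": "send_rows", "kwargs": {
  "motion": [
    [[0,0,0.1,0],[0,0,0.1,0],[0,0,0,0],[0,0,0,0]]
  ]
}}

```text
t: 4.45
ee_pos: [0.3996, -0.2193, 0.1286]
tool_rot: [0.0, 0.391, 0.92, -0.0]
contact_force: [-0.7, -0.0, 0.4]
width: 0.0004
finger_force: 0.0
```

{"fn": "send_rows", "kwargs": {
  "motion": [
    [[0,0,0.1,0],[0,0,0.1,0],[0,0,0,0],[0,0,0,0]]
  ]
}}

```text
t: 4.95
ee_pos: [0.3996, -0.2193, 0.1266]
tool_rot: [0.0, 0.391, 0.92, -0.0]
contact_force: [0.5, 0.4, 1.0]
width: 0.0007
finger_force: 0.8
```

{"fn": "send_rows", "kwargs": {
  "motion": [
    [[0,0,0.1,0],[0,0,0,0],[0,0,0,0]]
  ]
}}

```text
t: 5.32
ee_pos: [0.3996, -0.2193, 0.1256]
tool_rot: [0.0, 0.391, 0.92, -0.0]
contact_force: [-1.2, 0.7, 2.9]
width: 0.001
finger_force: 1.3
```

{"fn": "send_rows", "kwargs": {
  "motion": [
    [[0,0,0.1,0],[0,0,0.1,0],[0,0,0,0],[0,0,0,0]]
  ]
}}

```text
t: 5.82
ee_pos: [0.3996, -0.2193, 0.1235]
tool_rot: [0.0, 0.391, 0.92, 0.0]
contact_force: [-0.7, 0.7, 3.3]
width: 0.0004
finger_force: 1.4
```

{"fn": "send_rows", "kwargs": {
  "motion": [
    [[0,0,0.1,0],[0,0,0.05,0],[0,0,0,0],[0,0,0,0]]
  ]
}}

```text
t: 6.32
ee_pos: [0.3996, -0.2194, 0.1221]
tool_rot: [0.0, 0.391, 0.92, 0.0]
contact_force: [-0.5, 0.4, 3.7]
width: 0.0004
finger_force: 1.7
```

```bash
python3 st.py
python3 - <<'E'
from h import *
import cv2
a=[eyes.get_image("top")["frame"][185:275,345:445,::-1],eyes.get_image("scene")["frame"][140:230,350:450,::-1]]
import numpy as np
cv2.imwrite("pics/p2.png",cv2.resize(np.hstack(a),None,fx=4,fy=4,interpolation=cv2.INTER_CUBIC))
E
```

```text
6.325 [ 0.3996 -0.2194  0.1221] yaw y 43.90600638625267 F [-0.5025  0.3846  3.6757] T [ 0.0883  0.1641 -0.0088] w 0.0004359769974838114 1.7399405925243627 q [-0.1438  0.2179 -0.5455  0.     -0.8073 -2.2315]
```

View pics/p2.png

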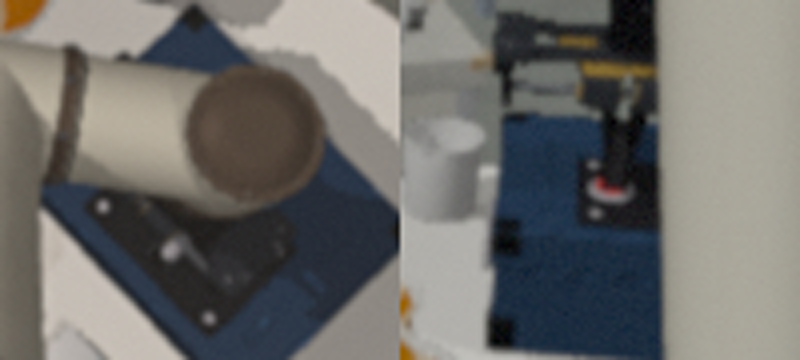

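The fingers are on the button, now about 4 mm in. The bar end is bright at (175,245), which is inconclusive. I'll press another 1 mm, back off and look.

{"fn": "send_rows", "kwargs": {
  "motion": [
    [[0,0,0.1,0],[0,0,0,0],[0,0,0,0]]
  ]
}}

```text
t: 6.8
ee_pos: [0.3996, -0.2193, 0.1211]
tool_rot: [0.0, 0.391, 0.92, -0.0]
contact_force: [-0.3, 1.0, 3.5]
width: 0.0004
finger_force: 1.9
```

{"fn": "send_rows", "kwargs": {
  "motion": [
    [[0,0,-2,0],[0,0,-5,0],[0,4,-3,0],[0,5,0,0],[0,5,0,0],[0,0,0,0]]
  ],
  "fingers": 46,
  "grip_force": 20
}}

```text
t: 7.55
ee_pos: [0.5021, -0.1202, 0.2199]
tool_rot: [-0.001, 0.39, 0.921, -0.0]
contact_force: [0.2, -0.4, -0.3]
width: 0.0395
finger_force: 0.0
```

```bash
python3 st.py
python3 - <<'E'
from h import *
import cv2
a=eyes.get_image("top")["frame"][185:285,335:455,::-1]
cv2.imwrite("pics/p3.png",cv2.resize(a,None,fx=5,fy=5,interpolation=cv2.INTER_CUBIC))
E
```

```text
7.55 [ 0.5021 -0.1202  0.2199] yaw y 44.0817749539029 F [ 0.2494 -0.4495 -0.3158] T [-0.0623 -0.0074  0.0043] w 0.0394844139364122 0.0 q [ 0.0794  0.2089 -0.2712 -0.0005 -1.0917 -2.4514]
```

View pics/p3.png

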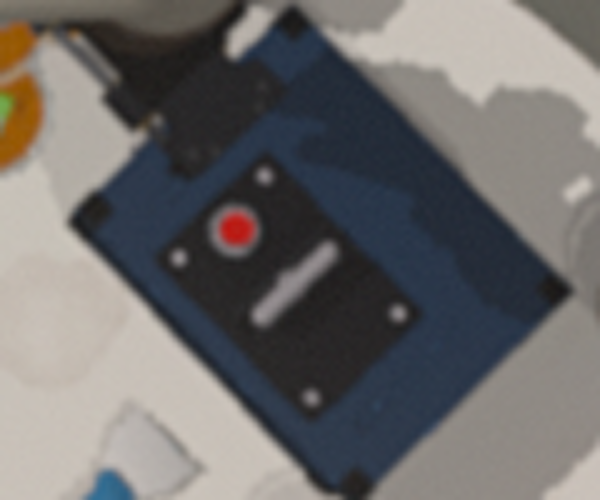

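The handle is out: the bar runs from (260,318) to (331,250), with its stem visible at (287,275). Its centre is near (296,284).

```bash
python3 - <<'E'
from h import *
p=px(335+(296-2)/5,185+(284-2)/5,.1315);print(p)
E
python3 st.py .3645 -.254 .175
```

```text
[ 0.36410206 -0.25588788  0.1315    ]
7.6 [ 0.5007 -0.1211  0.2198] yaw y 44.010017318487876 F [-0.6945 -0.1539 -0.2751] T [-0.122   0.0462 -0.0222] w 0.039741941344312304 0.0 q [ 0.0777  0.2076 -0.273  -0.0006 -1.0923 -2.4509]
tool cm [ -0.1005 -19.0197   4.5053]
```

{"fn": "send_rows", "kwargs": {
  "motion": [
    [[0,-5,0,0],[0,-5,0,0],[0,-5,1,0],[0,-4.05,3.5,0],[-0.1,0,0,0],[0,0,0,0]]
  ]
}}

```text
t: 8.35
ee_pos: [0.3637, -0.2556, 0.1763]
tool_rot: [0.0, 0.392, 0.92, -0.0]
contact_force: [0.1, 0.3, 0.1]
width: 0.04
finger_force: 0.0
```

```bash
python3 st.py .364 -.2545 .130
```

```text
8.35 [ 0.3637 -0.2556  0.1763] yaw y 43.844303888857795 F [0.102  0.2876 0.1354] T [-0.049  -0.0765 -0.0608] w 0.04001145165129399 0.0 q [-0.2447  0.1279 -0.4952  0.0004 -0.9471 -2.132 ]
tool cm [0.0673 0.0964 4.6348]
```

{"fn": "send_rows", "kwargs": {
  "motion": [
    [[0.05,0.1,1.5,0],[0,0,1.5,0],[0,0,1,0],[0,0,0.6,0],[0,0,0,0],[0,0,0,0]]
  ]
}}

```text
t: 9.1
ee_pos: [0.3647, -0.2541, 0.1305]
tool_rot: [0.001, 0.391, 0.92, 0.0]
contact_force: [0.3, -0.2, -0.4]
width: 0.0402
finger_force: 0.0
```

{"fn": "send_rows", "kwargs": {
  "motion": [
    [[0,0,0,0],[0,0,0,0],[0,0,0,0],[0,0,0,0],[0,0,0,0],[0,0,0,0]]
  ],
  "fingers": 0,
  "grip_force": 15
}}

```text
t: 9.85
ee_pos: [0.3652, -0.2533, 0.1301]
tool_rot: [0.001, 0.392, 0.92, 0.001]
contact_force: [1.8, 4.3, 0.1]
width: 0.0122
finger_force: 15.0
```

```bash
python3 st.py
```

```text
9.85 [ 0.3652 -0.2533  0.1301] yaw y 43.89859234656892 F [1.8442 4.3088 0.0915] T [ 1.3675 -0.6694  0.0363] w 0.012171116469552509 14.99442145228386 q [-0.2397  0.1873 -0.5603 -0.0019 -0.8213 -2.1344]
```

{"fn": "send_rows", "kwargs": {
  "motion": [
    [[0,0.1,0,0],[0,0,0,-5],[0,0,0,-5],[0,0,0,-5],[0,0,0,-5],[0,0,0,-5],[0,0,0,0],[0,0,0,0]]
  ]
}}

```text
t: 10.85
ee_pos: [0.3653, -0.2532, 0.1301]
tool_rot: [0.0, 0.184, 0.983, 0.0]
contact_force: [2.3, 3.3, 0.4]
width: 0.0122
finger_force: 15.1
```

```bash
python3 st.py
```

```text
10.85 [ 0.3653 -0.2532  0.1301] yaw y 68.8199792138098 F [2.2508 3.3328 0.4187] T [ 1.0433 -0.6113 -0.2085] w 0.012243538525782314 15.128781348466873 q [-0.2385  0.1877 -0.5604 -0.0005 -0.822  -1.7016]
```

{"fn": "send_rows", "kwargs": {
  "motion": [
    [[0,0,0,-4],[0,0,0,-4],[0,0,0,-4],[0,0,0,0]]
  ]
}}

```text
t: 11.35
ee_pos: [0.3653, -0.2531, 0.1301]
tool_rot: [0.0, 0.08, 0.997, 0.0]
contact_force: [2.4, 3.9, 1.4]
width: 0.0127
finger_force: 15.2
```

```bash
python3 st.py
```

```text
11.35 [ 0.3653 -0.2531  0.1301] yaw y 80.81127200318645 F [2.4364 3.8514 1.4043] T [ 1.415  -0.646  -0.1943] w 0.012692849736952987 15.15184298157692 q [-0.2384  0.1877 -0.5603 -0.0006 -0.822  -1.4923]
```

{"fn": "send_rows", "kwargs": {
  "motion": [
    [[0,0,0,-2],[0,0,0,-2],[0,0,0,-2],[0,0,0,0]]
  ]
}}

```text
t: 11.85
ee_pos: [0.3653, -0.2531, 0.1301]
tool_rot: [0.0, 0.028, 1.0, 0.0]
contact_force: [2.0, 5.3, 1.8]
width: 0.0124
finger_force: 15.2
```

```bash
python3 st.py
```

```text
11.85 [ 0.3653 -0.2531  0.1301] yaw y 86.79087119374154 F [1.9716 5.2718 1.8015] T [ 1.4922 -0.6467 -0.1613] w 0.012433258498268028 15.182463526725769 q [-0.2384  0.1877 -0.5604 -0.0007 -0.8221 -1.3879]
```

{"fn": "send_rows", "kwargs": {
  "motion": [
    [[0,0,0,-0.5],[0,0,0,-0.5],[0,0,0,-0.5],[0,0,0,-0.5],[0,0,0,0]]
  ]
}}

```text
t: 12.48
ee_pos: [0.3653, -0.253, 0.1301]
tool_rot: [0.0, 0.011, 1.0, 0.0]
contact_force: [1.8, 5.0, 0.8]
width: 0.0122
finger_force: 15.2
```

```bash
python3 st.py
```

```text
12.475 [ 0.3653 -0.253   0.1301] yaw y 88.78223168338776 F [1.8283 5.0393 0.7844] T [ 1.5133 -0.6617 -0.2022] w 0.012225596514484292 15.19394651055336 q [-0.2384  0.1876 -0.5604 -0.0008 -0.822  -1.3532]
```

{"fn": "send_rows", "kwargs": {
  "motion": [
    [[0,0,0,-0.5],[0,0,0,-0.5],[0,0,0,-0.5],[0,0,0,0]]
  ]
}}

```text
t: 12.98
ee_pos: [0.3653, -0.253, 0.1301]
tool_rot: [0.0, -0.002, 1.0, 0.0]
contact_force: [2.1, 4.8, 1.4]
width: 0.0124
finger_force: 15.2
```

```bash
python3 st.py
```

```text
12.975 [ 0.3653 -0.253   0.1301] yaw y 90.28361098256086 F [2.1008 4.8333 1.4196] T [ 1.5416 -0.6421 -0.2356] w 0.012365893400723126 15.193959921598434 q [-0.2384  0.1877 -0.5603 -0.0008 -0.8221 -1.3269]
```

{"fn": "send_rows", "kwargs": {
  "motion": [
    [[0,0,0,-0.5],[0,0,0,-0.5],[0,0,0,-0.5],[0,0,0,-0.5],[0,0,0,0]]
  ]
}}

```text
t: 13.6
ee_pos: [0.3653, -0.253, 0.1301]
tool_rot: [0.0, -0.02, 1.0, 0.0]
contact_force: [2.4, 5.6, 0.9]
width: 0.0123
finger_force: 15.2
```

```bash
python3 st.py|grep -o '.*w'
```

```text
13.6 [ 0.3653 -0.253   0.1301] yaw y 92.28311564942783 F [2.3657 5.5921 0.9332] T [ 1.5901 -0.6667 -0.2652] w
```

{"fn": "send_rows", "kwargs": {
  "motion": [
    [[0,0,0,-0.5],[0,0,0,-0.5],[0,0,0,0]]
  ]
}}

```text
t: 13.98
ee_pos: [0.3653, -0.253, 0.1301]
tool_rot: [0.0, -0.029, 1.0, 0.0]
contact_force: [1.9, 4.8, 1.1]
width: 0.0126
finger_force: 15.2
```

```bash
python3 st.py|grep -o 'yaw.*q'
```

```text
yaw y 93.28048011838297 F [1.8907 4.7819 1.0734] T [ 1.5758 -0.6278 -0.2231] w 0.012584605228394455 15.193963050842285 q
```

Still free (the difference is noise).

{"fn": "send_rows", "kwargs": {
  "motion": [
    [[0,0,0,-0.5],[0,0,0,-0.5],[0,0,0,-0.5],[0,0,0,-0.5],[0,0,0,0]]
  ]
}}

```text
t: 14.6
ee_pos: [0.3653, -0.253, 0.1301]
tool_rot: [0.0, -0.046, 0.999, 0.0]
contact_force: [2.1, 5.8, 0.7]
width: 0.0125
finger_force: 15.2
```

```bash
python3 st.py|grep -o 'yaw.*q'
```

```text
yaw y 95.28309677718786 F [2.1146 5.8081 0.6995] T [ 1.6184 -0.5928 -0.1163] w 0.012473156519415399 15.194168239831924 q
```

{"fn": "send_rows", "kwargs": {
  "motion": [
    [[0,0,0,-0.5],[0,0,0,-0.5],[0,0,0,-0.5],[0,0,0,-0.5],[0,0,0,0]]
  ]
}}

```text
t: 15.22
ee_pos: [0.3652, -0.253, 0.1301]
tool_rot: [0.0, -0.063, 0.998, 0.0]
contact_force: [2.3, 5.8, 1.3]
width: 0.0121
finger_force: 15.2
```

```bash
python3 st.py|grep -o 'yaw.*q'
```

```text
yaw y 97.27916073745936 F [2.2972 5.7714 1.3494] T [ 1.5934 -0.7115 -0.1876] w 0.012083069531625914 15.194101184606552 q
```

{"fn": "send_rows", "kwargs": {
  "motion": [
    [[0,0,0,-0.5],[0,0,0,-0.5],[0,0,0,-0.5],[0,0,0,-0.5],[0,0,0,0]]
  ]
}}

```text
t: 15.85
ee_pos: [0.3653, -0.253, 0.1301]
tool_rot: [0.0, -0.081, 0.997, 0.0]
contact_force: [1.9, 4.9, 1.8]
width: 0.0125
finger_force: 15.2
```

```bash
python3 st.py|grep -o 'yaw.*q'
```

```text
yaw y 99.28059701602663 F [1.9117 4.9052 1.8217] T [ 1.6679 -0.6423 -0.2175] w 0.012528394977497196 15.194227695465088 q
```

{"fn": "send_rows", "kwargs": {
  "motion": [
    [[0,0,0,-0.5],[0,0,0,-0.5],[0,0,0,-0.5],[0,0,0,-0.5],[0,0,0,0]]
  ]
}}

```text
t: 16.48
ee_pos: [0.3653, -0.253, 0.1301]
tool_rot: [0.0, -0.098, 0.995, 0.0]
contact_force: [2.2, 6.1, 1.4]
width: 0.0124
finger_force: 15.2
```

```bash
python3 st.py|grep -o 'yaw.*q'
```

```text
yaw y 101.28103808569924 F [2.2084 6.1189 1.3958] T [ 1.6856 -0.6348 -0.2165] w 0.0123696784794349 15.194054245948792 q
```

{"fn": "send_rows", "kwargs": {
  "motion": [
    [[0,0,0,-0.5],[0,0,0,-0.5],[0,0,0,-0.5],[0,0,0,-0.5],[0,0,0,0]]
  ]
}}

```text
t: 17.1
ee_pos: [0.3653, -0.2529, 0.1301]
tool_rot: [0.0, -0.116, 0.993, 0.0]
contact_force: [2.4, 5.9, 1.5]
width: 0.0123
finger_force: 15.2
```

```bash
python3 st.py|grep -o 'yaw.*q'
```

```text
yaw y 103.28207249235517 F [2.4246 5.9452 1.5193] T [ 1.6797 -0.6156 -0.2326] w 0.012304272395724914 15.194005072116852 q
```

{"fn": "send_rows", "kwargs": {
  "motion": [
    [[0,0,0,-0.5],[0,0,0,-0.5],[0,0,0,-0.5],[0,0,0,-0.5],[0,0,0,0]]
  ]
}}

```text
t: 17.73
ee_pos: [0.3653, -0.2529, 0.1301]
tool_rot: [0.0, -0.133, 0.991, 0.0]
contact_force: [2.0, 5.9, 0.8]
width: 0.0125
finger_force: 15.2
```

```bash
python3 st.py|grep -o 'yaw.*q'
```

```text
yaw y 105.27891541127778 F [1.9775 5.8745 0.8223] T [ 1.7008 -0.6315 -0.2477] w 0.01251528448824221 15.19401490688324 q
```

{"fn": "send_rows", "kwargs": {
  "motion": [
    [[0,0,0,-0.5],[0,0,0,-0.5],[0,0,0,-0.5],[0,0,0,-0.5],[0,0,0,0]]
  ]
}}

```text
t: 18.35
ee_pos: [0.3653, -0.2529, 0.1301]
tool_rot: [0.0, -0.15, 0.989, 0.0]
contact_force: [3.3, 5.2, 2.3]
width: 0.0123
finger_force: 15.2
```

```bash
python3 st.py|grep -o 'yaw.*q'
```

```text
yaw y 107.28027376229238 F [3.2737 5.164  2.257 ] T [ 1.7385 -0.5823 -0.2007] w 0.0123024619376536 15.19388347864151 q
```

{"fn": "send_rows", "kwargs": {
  "motion": [
    [[0,0,0,-0.5],[0,0,0,-0.5],[0,0,0,-0.5],[0,0,0,-0.5],[0,0,0,0]]
  ]
}}

```text
t: 18.98
ee_pos: [0.3652, -0.2529, 0.1301]
tool_rot: [0.0, -0.167, 0.986, 0.0]
contact_force: [2.1, 5.6, 1.5]
width: 0.0126
finger_force: 15.2
```

```bash
python3 st.py|grep -o 'yaw.*q'
```

```text
yaw y 109.27855387113227 F [2.0966 5.6451 1.5342] T [ 1.7925 -0.6487 -0.1949] w 0.012579913747756162 15.193703770637512 q
```

{"fn": "send_rows", "kwargs": {
  "motion": [
    [[0,0,0,-0.5],[0,0,0,-0.5],[0,0,0,-0.5],[0,0,0,-0.5],[0,0,0,0]]
  ]
}}

```text
t: 19.6
ee_pos: [0.3652, -0.2529, 0.1301]
tool_rot: [0.0, -0.185, 0.983, 0.0]
contact_force: [2.2, 6.1, 1.2]
width: 0.0123
finger_force: 15.3
```

```bash
python3 st.py|grep -o 'yaw.*q'
```

```text
yaw y 111.27601260118617 F [2.1583 6.0948 1.2131] T [ 1.7801 -0.6572 -0.2576] w 0.012251019619522978 15.251898318529129 q
```

{"fn": "send_rows", "kwargs": {
  "motion": [
    [[0,0,0,-0.5],[0,0,0,-0.5],[0,0,0,0]]
  ]
}}

```text
t: 19.98
ee_pos: [0.3653, -0.2529, 0.1301]
tool_rot: [0.0, -0.193, 0.981, 0.0]
contact_force: [1.6, 4.7, 1.9]
width: 0.0125
finger_force: 15.5
```

```bash
python3 st.py|grep -o 'yaw.*q'
```

```text
yaw y 112.26156515963714 F [1.5522 4.726  1.8559] T [ 1.7886 -0.6596 -0.2878] w 0.012527475894716903 15.462246984243393 q
```

Finger force is rising, so the stop seems to be here. One more degree to confirm.

{"fn": "send_rows", "kwargs": {
  "motion": [
    [[0,0,0,-0.5],[0,0,0,-0.5],[0,0,0,0]]
  ]
}}

```text
t: 20.35
ee_pos: [0.3652, -0.2529, 0.1301]
tool_rot: [0.0, -0.201, 0.979, 0.0]
contact_force: [2.2, 6.5, 1.4]
width: 0.0125
finger_force: 15.8
```

```bash
python3 st.py|grep -o 'yaw.*q'
```

```text
yaw y 113.24377577970141 F [2.2386 6.4532 1.4131] T [ 1.7596 -0.6345 -0.326 ] w 0.012527584277346371 15.752547830343246 q
```

Torque and finger force have both climbed over three readings and the yaw is lagging, so the stop is felt at about 1.2 rad. I'll ease back 1.5° and try the lid gently by 3 mm.

{"fn": "send_rows", "kwargs": {
  "motion": [
    [[0,0,0,1.5],[0,0,-0.1,0],[-0.02,-0.06,-0.1,0],[-0.02,-0.06,-0.1,0],[0,0,0,0],[0,0,0,0]]
  ],
  "grip_force": 25
}}

```text
t: 21.1
ee_pos: [0.3658, -0.2535, 0.1323]
tool_rot: [0.0, -0.189, 0.982, 0.001]
contact_force: [2.3, 6.3, -2.3]
width: 0.0122
finger_force: 25.2
```

```bash
python3 st.py|grep -o '.*q'
```

```text
21.1 [ 0.3658 -0.2535  0.1323] yaw y 111.73507493949548 F [ 2.264   6.2768 -2.2804] T [ 1.9074 -0.9085 -0.2549] w 0.012150583252884508 25.198654532432556 q
```

{"fn": "send_rows", "kwargs": {
  "motion": [
    [[-0.05,-0.13,-0.34,0],[-0.05,-0.13,-0.34,0],[-0.05,-0.14,-0.34,0],[0,0,0,0]]
  ]
}}

```text
t: 21.6
ee_pos: [0.3687, -0.2565, 0.1426]
tool_rot: [0.0, -0.189, 0.982, 0.001]
contact_force: [4.1, 7.0, -1.8]
width: 0.012
finger_force: 25.1
```

```bash
python3 st.py|grep -o '.*q'
```

```text
21.6 [ 0.3687 -0.2565  0.1426] yaw y 111.74823938855882 F [ 4.0903  6.9901 -1.8497] T [ 2.0078 -0.8569 -0.2028] w 0.011968806839818562 25.123756849206984 q
```

{"fn": "send_rows", "kwargs": {
  "motion": [
    [[-0.13,-0.32,-0.63,0],[-0.13,-0.32,-0.63,0],[-0.15,-0.38,-0.6,0],[-0.15,-0.38,-0.6,0],[-0.17,-0.43,-0.55,0],[-0.17,-0.43,-0.55,0],[-0.19,-0.46,-0.51,0],[0,0,0,0]]
  ]
}}

```text
t: 22.6
ee_pos: [0.3874, -0.277, 0.1839]
tool_rot: [-0.002, -0.189, 0.982, 0.002]
contact_force: [-1.2, 9.0, 6.1]
width: 0.0132
finger_force: 27.7
```

```bash
python3 st.py|grep -o '.*q';python3 - <<'E'
from h import *
import cv2
a=[eyes.get_image("top")["frame"][175:295,335:455,::-1],eyes.get_image("scene")["frame"][130:250,330:450,::-1]]
cv2.imwrite("pics/p4.png",cv2.resize(np.hstack(a),None,fx=3,fy=3,interpolation=cv2.INTER_CUBIC))
E
```

```text
22.6 [ 0.3874 -0.277   0.1839] yaw y 111.78846804463174 F [-1.1723  8.9748  6.0542] T [ 3.1815  0.4773 -0.084 ] w 0.0131524234523396 27.69051879644394 q
```

View pics/p4.png

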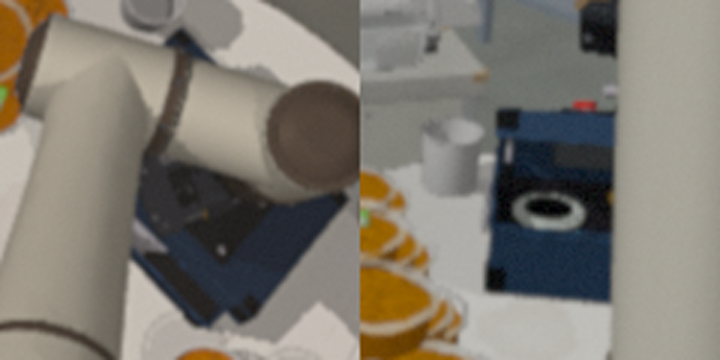

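The lid stands at about 0.45 rad. The scene half shows the open case at (545,210) and the button raised at (585,105). The strut is now pushing up on the tool, so I'll let go and withdraw upwards.

{"fn": "send_rows", "kwargs": {
  "motion": [
    [[0,-0.2,-0.3,0],[0,-0.2,-0.3,0],[0,0,-3,0],[0,0,-5,0],[0,0,-6,0],[0,0,-6,0],[0,0,-6,0],[0,0,0,0]]
  ],
  "fingers": 60
}}

```text
t: 23.7
ee_pos: [0.391, -0.2838, 0.4551]
tool_rot: [0.004, -0.189, 0.982, -0.004]
contact_force: [-0.4, -0.2, -2.0]
width: 0.0521
finger_force: 0.0
```

{"fn": "send_rows", "kwargs": {
  "motion": [
    [[1,3,0,0],[1,3,0,0],[1,3,0,0],[0,0,0,0],[0,0,0,0],[0,0,0,0],[0,0,0,0],[0,0,0,0]]
  ]
}}

```text
t: 24.7
ee_pos: [0.3293, -0.2102, 0.4497]
tool_rot: [-0.0, -0.19, 0.982, 0.0]
contact_force: [-0.1, -0.0, 0.1]
width: 0.0521
finger_force: 0.0
```

{"fn": "send_rows", "kwargs": {
  "motion": [
    [[0,0,0,0],[0,0,0,0],[0,0,0,0],[0,0,0,0],[0,0,0,0],[0,0,0,0],[0,0,0,0],[0,0,0,0]]
  ]
}}

```text
t: 25.7
ee_pos: [0.329, -0.21, 0.4499]
tool_rot: [-0.0, -0.19, 0.982, 0.0]
contact_force: [1.3, -0.0, 0.9]
width: 0.0522
finger_force: 0.0
```

```bash
python3 st.py|grep -o '.*q';python3 - <<'E'
from h import *
import cv2
a=[eyes.get_image("top")["frame"][155:315,315:475,::-1],eyes.get_image("scene")["frame"][90:250,330:490,::-1]]
cv2.imwrite("pics/p5.png",cv2.resize(np.hstack(a),None,fx=2.4,fy=2.4,interpolation=cv2.INTER_CUBIC))
E
```

```text
25.7 [ 0.329  -0.21    0.4499] yaw y 111.90706566874685 F [ 1.2529 -0.0326  0.9409] T [0.02   0.0172 0.0049] w 0.05218012620507843 0.0 q
```

View pics/p5.png

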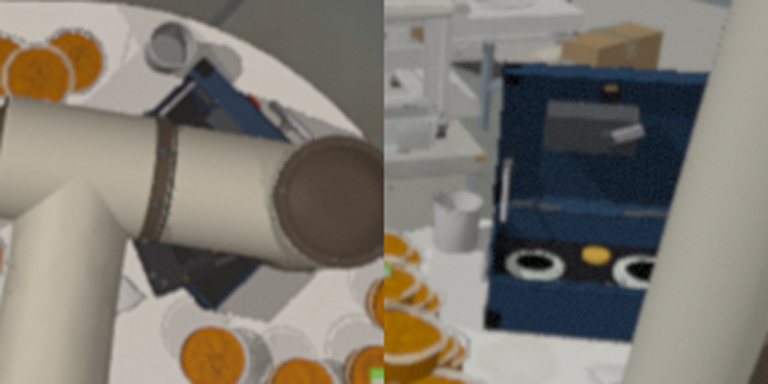

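The lid stands upright: the scene half shows its inner face at (600,140), with the handle tongue at (628,132). The arm is clear of it. I'll let it settle for a second and hand in.

{"fn": "send_rows", "kwargs": {
  "motion": [
    [[0,0,0,0],[0,0,0,0],[0,0,0,0],[0,0,0,0],[0,0,0,0],[0,0,0,0],[0,0,0,0],[0,0,0,0]]
  ]
}}

```text
t: 26.8
ee_pos: [0.329, -0.21, 0.45]
tool_rot: [0.0, -0.19, 0.982, -0.0]
contact_force: [-0.1, -0.2, 1.2]
width: 0.0522
finger_force: 0.0
```

```bash
python3 -c "
from plant import arm
print(arm.sign_off())"
```

```text
the job is handed in; nothing more can be done
None
```

The case is open: in the last picture the lid stands upright by itself with the arm clear of it, and I handed the job in at about 27 s of robot time; the sign-off gave no verdict.

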